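# Set out the hardness test kit

## Task

Set out the kit for the next hardness test: in the blue tray, stand the red-capped vial upright in the small square pocket, put the larger V anvil (V upward) in the rectangular pocket and the dark-sided round test piece (flat) in the round pocket, and lay the bright steel bar flat on the tilted rest, its long side lengthwise against the red cleat so that it cannot slide. Leave the look-alikes, the blue-capped vial, the smaller V anvil and the dark steel bar, standing where they are, and let go of everything.

Things in the scene. Friction and masses are not known exactly. Their poses are not given: they have to be found in the camera images.
- kit_tray: Blue plate with three pockets in a row, fixed to the worktop, 94 (x) x 170 (y) x 12 mm with a small black lug at each end (177 mm over the lugs). Origin: centre of the underside. The pockets are 6 mm deep, their floors 6 mm above the origin, all at tray x = 0: square pocket 34 x 34 mm at tray y = +60 mm; rectangular pocket 56 (x) x 48 (y) mm at y = +11 mm; round pocket 52 mm across at y = -49 mm.
- reading_rest: Grey tilted rest, fixed to the worktop, about 90 (x) x 120 (y) mm, 42 mm high at its rear, with a red cleat along its lower front edge. Origin: centre of the underside. The flat grey surface rises toward rest +x at 0.35 rad (20 degrees). The cleat's inner face runs along rest y from y = -60 to +60 mm and meets the surface at rest x = -35 mm, z = 16 mm; the cleat stands 8 mm above the surface, square to it. From there the surface runs 75 mm up the slope.
- vial_red: White vial with a red cap, standing: body 17.6 mm across, cap 21 mm across from 24 to 40 mm above the base; about 20 g, easily tipped. Grasp the cap. Origin: centre of the underside; z up.
- v_anvil_large: Larger of the two V anvils, dark block 32 (x) x 40 (y) x 22 mm with a bright V notch in its top; about 0.2 kg. The notch runs along x; the faces at y = +-20 mm are the full-height flanks, 40 mm apart; the faces at x = +-16 mm have the notch cut into them. Origin: centre of the underside; z up.
- round_piece: Round steel test piece, 36 mm across, 22 mm high, dark side and bright top; about 0.18 kg. Origin: centre of the underside; z up.
- bar_bright: Bright steel bar, 24 (x) x 58 (y) x 12 mm, about 0.13 kg. It goes on the tilted rest. Origin: centre of the underside; z up.
- vial_blue: Look-alike, to be left: same vial with a blue cap, 21 mm across, 40 mm high. Origin: centre of the underside; z up.
- v_anvil_little: Look-alike, to be left: smaller V anvil, 24 (x) x 30 (y) x 22 mm. Origin: centre of the underside; z up.
- bar_dark: Look-alike, to be left: dark steel bar, 30 (x) x 50 (y) x 10 mm. Origin: centre of the underside; z up.
Mind the look-alikes: they are no part of the job. Leave any green or purple look-alike of the v_anvil_large alone.

How it is judged:
By the outcome, as a careful person would: the job done as asked, in the order asked, and still so for the second after the job is handed in, with the robot touching nothing.
It also fails if it takes over 109 s, if anything falls off the work surface, if the arm or the gripper's body presses on something with over 40 N, if the wrist force passes 120 N, or if a joint passes its speed limit or range.

## Robot

A 7-joint arm with a two-finger parallel gripper is mounted at the origin on a cart in front of the work surface, level with it; the furniture and walls round the work are solid. World frame = base frame: x ahead of the robot, y to its left, z up, the work surface at z = 0. Lengths are in m, angles in rad, forces in N, time in s.
With the tool pointing down it reaches from about 0.4 to 0.85 m from the base axis. Payload 10.4 kg.
Tool frame: the origin (TCP) lies at the very end of the fingers, on their centre line; the grasp point (between the pads) lies 19 mm behind it (r.pinch_z is the distance from the TCP to the grasp point, in m); z points along the fingers, y is the line along which they close (so a half turn about z gives the same grasp; the last joint's range is limited). The gripper opens to 87 mm and grips with 3 to 60 N. Pads are 19 mm wide; open, the fingers measure 117 mm over their backs; the gripper's body (75 mm by 190 mm) begins 51 mm behind the grasp point.
Start: joints at [1.121, 0.332, -0.065, 1.46, 0.022, 1.35, -0.088], TCP at [0.259, -0.569, 0.198] pointing down, gripper open.
Joint ranges: [-2.6, 2.6], [-0.5, 2.12], [-1.47, 1.34], [0.16, 2.42], [-1.27, 4.41], [0.06, 2.06], [-2.6, 2.6]. Speed limits (rad/s): [2.22, 2.22, 2.79, 2.79, 3.14, 3.14, 3.14].

## Interface

Orientations are given as a unit quaternion [x, y, z, w].
In Python, from bench import sensors, vision, r gives the robot as it stands.
- The arm moves only by the shell command python3 -m crank 'ROWS' [OPENING] [FORCE]. ROWS is JSON, a list of rows, each a list of 2 entries, a list of its own where there are three numbers: the shift along the tool's x, y, z normalised to -1 to 1, where 1 is 3 cm, then the turn about the tool's z normalised to -1 to 1, where 1 is 8 degrees. A call has 1 to 12 rows; each row shifts and turns the commanded pose from where the row before left it, along the tool's axes as they then stand; what a row does not reach is not made up. A row lasts 1/8 s, in which the tool goes at most 62.5 mm and 10.7 degrees, less where a joint would pass 70% of its speed; a pose out of reach is approached as far as the arm can. A call with a number of a shift or a turn outside -1 to 1 is refused whole. A call with a gripper value outside its range is refused whole. OPENING is the opening, from 0 (shut) to 1 (fully open), set as the call begins (- or left out, the last holds). The fingers move at their own pace and stop on an object; FORCE is the grip in N (left out, the last holds). Time passes only in rows, so rows that do not move let the fingers close. It gives the time, the measured TCP pose, the force, the opening and the grip force at its end, in the units of the state.
- sensors.read_state(): the state, without advancing time (a new reading comes with each control period).
- vision.camera(name): name is "side" or "top" or "wrist"; returns the picture (480x640x3 uint8, red, green, blue); there is no depth.
- vision.camera_model(name): a dict with "vertical_fov" (degrees; the focal length in pixels is half the picture's height over the tangent of half this angle, whatever the lens; pixels are square), "cx", "cy" (the principal point, pixels), "camera_from_world" (4x4, takes a point from world to camera coordinates); the wrist camera has in their place "hand_eye" (4x4, takes a point from camera to tool coordinates, whose origin is the TCP and whose axes are the flange's). Camera axes: x right, y down, z forward; pixel columns grow to the right and rows downward; lengths in m; the calibration is good to about 2 mm. The wrist camera is an equidistant fisheye: a pixel r from the principal point sees the ray r / f radians off the axis. A picture is of the moment at which its call begins: read the wrist's pose just before it. camera_model takes no time and is no camera call.
- r.close_job(): hands the job in; it is judged then, once.
The state is a dict: "time": time; "joint_positions": joint angles; "joint_vel": joint speeds; "joint_torque": joint torques, N m; "ee_pos": TCP position; "eef_rot": TCP orientation; "ft_force": force on the tool from outside, world axes, zero at the start; "torque": the same for the moment, N m; "width": finger opening in m; "grip_force": force on a finger pad.
Only numpy, scipy, OpenCV 4.12 (cv2) and the standard library are available. Lean on these libraries where they do the work, as an engineer would, in place of code of your own. Each camera call takes 0.05 s, during which the arm holds its last target. There are 200 camera calls.

## Working session

There is one attempt and no reset: what is moved stays moved. The work goes in short steps, Python scripts to look and compute and a shell command to move; the robot and the scene stay as the last step left them, time stands still between calls to the robot, and variables do not carry over. Pictures are saved under pics/ and viewed, at most 14 in all, crops included, and the job is handed in when it is done.

```bash
ls; mkdir -p pics
python3 - <<'E'
from bench import sensors, vision, r
import cv2
for n in ("top","side","wrist"):
    s=sensors.read_state(); im=vision.camera(n); cv2.imwrite(f"pics/{n}0.png",im[:,:,::-1]); print(n,vision.camera_model(n))
print(s, r.pinch_z)
E
```

```text
pics
top {'vertical_fov': 49.486619337885905, 'cx': 322.1502068053307, 'cy': 241.68155372283346, 'camera_from_world': array([[-2.59309717e-02, -9.99648581e-01, -5.50443036e-03,
        -5.45993905e-04],
       [-9.89076325e-01,  2.64552091e-02, -1.45010847e-01,
         5.47524770e-01],
       [ 1.45105509e-01,  1.68402957e-03, -9.89414754e-01,
         9.34432419e-01],
       [ 0.00000000e+00,  0.00000000e+00,  0.00000000e+00,
         1.00000000e+00]])}
side {'vertical_fov': 44.04325055910019, 'cx': 319.77228377564967, 'cy': 235.51390224191934, 'camera_from_world': array([[ 0.95994296, -0.2800805 , -0.0080267 , -0.48378186],
       [-0.12851708, -0.41465995, -0.90085542,  0.09495096],
       [ 0.24898369,  0.86580138, -0.43404503,  1.11397342],
       [ 0.        ,  0.        ,  0.        ,  1.        ]])}
wrist {'vertical_fov': 65.70646984690485, 'cx': 314.13630343702147, 'cy': 242.0438186455634, 'hand_eye': array([[-1.32752139e-03, -9.58158090e-01, -2.86236462e-01,
         7.76484433e-02],
       [ 9.99998897e-01, -1.08144355e-03, -1.01778104e-03,
         1.11340599e-04],
     
[... 197 characters left out ...]
': array([ 1.12140403,  0.33279305, -0.06468884,  1.46081814,  0.02162015,
        1.34990484, -0.08850558]), 'joint_vel': array([ 0.00026262, -0.00271543, -0.00066901, -0.00067738,  0.00023636,
       -0.00082444, -0.00129038]), 'joint_torque': array([ 1.91014973e-03, -6.24541926e+01,  2.52603495e-02, -3.90717673e+01,
       -6.12677447e-02,  3.65431421e-02,  4.74266574e-05]), 'ee_pos': array([ 0.25855525, -0.56861664,  0.19766197]), 'eef_rot': array([ 9.77316423e-01,  2.11783459e-01, -1.67759261e-04, -5.90348071e-04]), 'ft_force': array([-0.91798616,  0.67340577, -0.23202891]), 'torque': array([ 0.04670488, -0.02071782,  0.04277265]), 'grip_force': 0.0, 'width': 0.08655720564718719} 0.0187
```

View pics/top0.png

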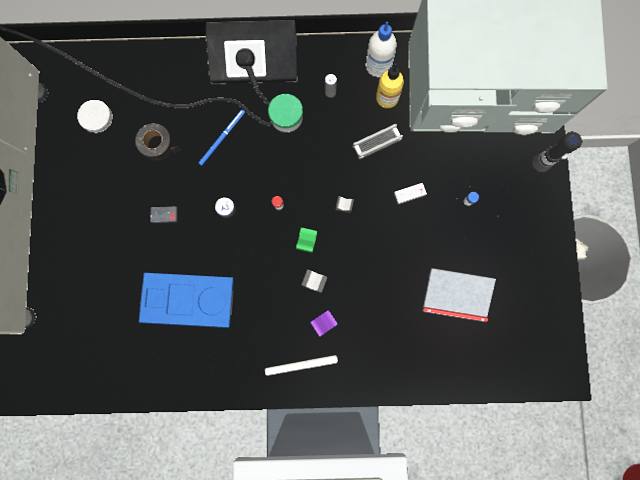

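View pics/side0.png

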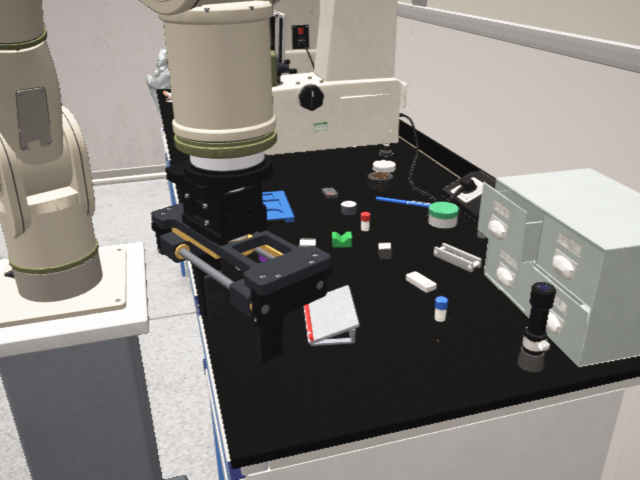

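The top view shows:
- **Parts to move:** red vial (278,202), large anvil (315,281), round piece (224,207), bright bar (410,193).
- **Fixtures:** tray (186,300) with its square pocket on the left (+y), and rest (458,295) with its cleat toward the robot.
- **Leave alone:** small anvil (345,204), dark bar (163,214), blue vial (472,198), and the green and purple blocks.

Next I'll measure these by mask.

```bash
cat > h.py <<'E'
import numpy as np, cv2
from bench import sensors, vision, r
from scipy.spatial.transform import Rotation as R
def rays(name,px,st=None):
    m=vision.camera_model(name); px=np.atleast_2d(np.array(px,float))
    f=240/np.tan(np.radians(m["vertical_fov"])/2)
    d=(px-[m["cx"],m["cy"]])/f
    if name=="wrist":
        t=np.linalg.norm(d,axis=1,keepdims=True)
        d=np.c_[d*np.sinc(t/np.pi),np.cos(t)]
        W=np.eye(4); W[:3,:3]=R.from_quat(st["eef_rot"]).as_matrix(); W[:3,3]=st["ee_pos"]
        T=W@m["hand_eye"]
    else:
        d=np.c_[d,np.ones(len(d))]; T=np.linalg.inv(m["camera_from_world"])
    return T[:3,3], d@T[:3,:3].T
def plane(name,px,z,st=None):
    o,d=rays(name,px,st); return o+d*((z-o[2])/d[:,2:3])
def rect(name,mask,z,st=None,near=None):
    """min-area rectangle in world of the blob of mask nearest pixel near (or largest)"""
    cs,_=cv2.findContours(mask.astype(np.uint8),cv2.RETR_EXTERNAL,cv2.CHAIN_APPROX_NONE)
    cs=[c for c in cs if cv2.contourArea(c)>15]
    key=(lambda c:np.linalg.norm(c[:,0].mean(0)-near)) if near is not None else (lambda c:-cv2.contourArea(c))
    c=min(cs,key=key)[:,0]
    p=plane(name,c,z,st)[:,:2].astype(np.float32)
    (cx,cy),(w,h),a=cv2.minAreaRect(p*1000)
    b=a if w>=h else a+90   # direction of long side
    b=(b+90)%180-90
    return np.round([cx,cy,max(w,h),min(w,h),b],1), c.mean(0)
E
python3 - <<'E'
from h import *
im=cv2.cvtColor(cv2.imread("pics/top0.png"),cv2.COLOR_BGR2HSV); H,S,V=[im[:,:,i].astype(int) for i in range(3)]
rgb=cv2.imread("pics/top0.png")
red=((H<8)|(H>172))&(S>120)&(V>80); blue=(H>95)&(H<125)&(S>120)&(V>60); br=(S<60)&(V>110); notblk=V>45
for n,m,z,near in [("redcap",red,.04,(278,202)),("cleat",red,.022,(455,314)),("tray",blue,.012,(186,300)),("bar",br,.012,(410,193)),("anvilL",notblk,.022,(315,281)),("anvilS",br,.022,(345,204)),("round",br,.022,(224,207)),("rest",br,.03,(460,290)),("bluecap",blue,.04,(473,197)),("darkbar",notblk,.010,(163,214))]:
    print(n,*rect("top",m,z,near=near))
a=cv2.resize(rgb[180:335,130:340],None,fx=3.8,fy=3.8,interpolation=cv2.INTER_CUBIC); cv2.imwrite("pics/c1.png",a[:600,:800])
E
```

```text
redcap [627.4  69.4  20.5  20.2  43.3] [276.48387097 201.16129032]
cleat [ 406.8 -259.   120.6    7.9   79.4] [455.36879433 313.78723404]
tray [447.4 246.3 173.8  95.8  85.3] [185.73646209 299.75090253]
bar [ 643.2 -188.9   59.6   25.7  -72.9] [410.06410256 192.80769231]
anvilL [476.1   2.6  42.4  34.3  68.2] [313.78873239 280.71830986]
anvilS [622.5 -58.9  26.1  25.5  75.1] [344.13043478 203.15217391]
round [625.  172.9  35.4  34.9 -45.2] [223.8627451  205.96078431]
rest [ 447.  -268.   125.1   73.1   78.9] [459.05 292.09]
bluecap [ 625.1 -301.5   21.1   19.4   88.4] [472.5625 197.    ]
darkbar [614.  292.6  52.7  32.3 -89.2] [163.3902439  214.13414634]
```

View pics/c1.png

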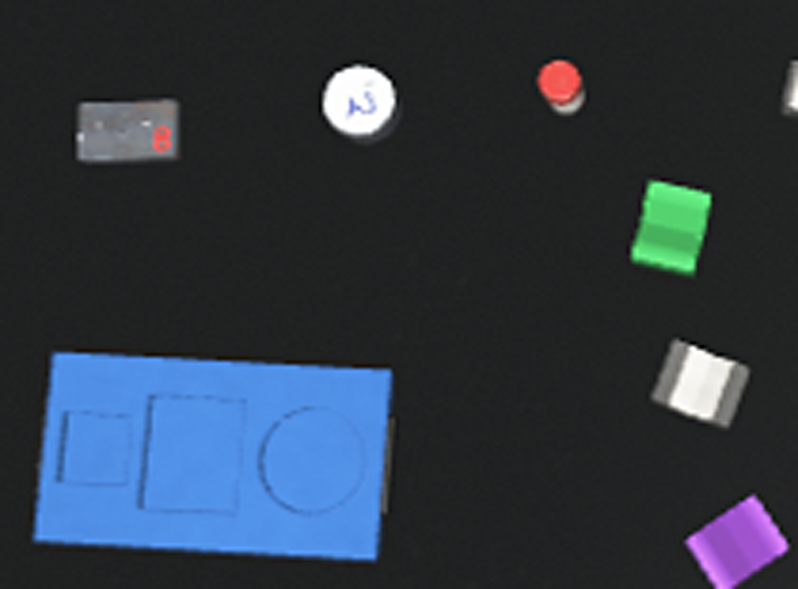

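The crop confirms the choice of parts: anvil with bright notch and grey flanks, round piece with white top, and tray pockets from the left square, rectangle, round. All measured sizes match the given ones. I'll move over the red vial first.

```bash
cat >> h.py <<'E'
def th(st):
    x=R.from_quat(st["eef_rot"]).as_matrix()[:,0]; return np.degrees(np.arctan2(x[1],x[0]))
def plan(x,y,z,theta=None):
    """print shift (units of 3 cm, in axes after turning to theta, mm in) and turn (units of 8 deg)"""
    st=sensors.read_state(); t=th(st); p=st["ee_pos"]*1000
    theta=t if theta is None else theta
    turn=-((theta-t+180)%360-180)/8
    a=np.radians(theta); dx,dy,dz=np.array([x,y,z])-p
    s=np.array([dx*np.cos(a)+dy*np.sin(a),dx*np.sin(a)-dy*np.cos(a),-dz])/30
    print("t%.1f at"%st["time"],p.round(1),"th %.1f"%t,"F",st["ft_force"].round(1),"w %.4f g %.1f"%(st["width"],st["grip_force"]),"| TURN %.2f then SHIFT"%turn,s.round(2))
E
python3 -m crank '[[[0,0,0],-1],[[0,0,0],-1],[[0,0,0],-1],[[0,0,0],-1],[[0,0,0],-1],[[0,0,0],-1],[[0,0,0],-1],[[0,0,0],-0.6]]'; python3 -c "
from h import *
plan(627,69,150,85.3)"
```

```text
time: 1.15
ee_pos: [0.2586, -0.5688, 0.198]
eef_rot: [0.735, 0.679, 0.0, -0.0]
ft_force: [-0.4, -0.5, -0.6]
width: 0.087
grip_force: 0.0
t1.1 at [ 258.6 -568.8  198. ] th 85.5 F [-0.4 -0.5 -0.6] w 0.0870 g 0.0 | TURN 0.02 then SHIFT [22.19 10.5   1.6 ]
```

```bash
python3 -m crank '[[[0.93,0.44,0],0],[[0.93,0.44,0],0],[[0.93,0.44,0],0],[[0.93,0.44,0],0],[[0.93,0.44,0],0],[[0.93,0.44,0],0],[[0.93,0.44,0],0],[[0.93,0.44,0],0],[[0.93,0.44,0],0],[[0.93,0.44,0],0],[[0.93,0.44,0],0],[[0.93,0.44,0],0]]' | head -2
python3 -m crank '[[[0.93,0.44,0],0],[[0.93,0.44,0],0],[[0.93,0.44,0],0],[[0.93,0.44,0],0],[[0.93,0.44,0],0],[[0.93,0.44,0],0],[[0.93,0.44,0],0],[[0.93,0.44,0],0],[[0.93,0.44,0.4],0],[[0.93,0.44,0.4],0],[[0.93,0.44,0.4],0],[[0.8,0.3,0.4],0],[[0,0,0],0]]' | head -2
python3 -m crank '[[[0.93,0.44,0],0],[[0.93,0.44,0],0],[[0.93,0.44,0],0],[[0.93,0.44,0],0],[[0.93,0.44,0],0],[[0.93,0.44,0],0],[[0.93,0.44,0],0],[[0.93,0.44,0],0],[[0.93,0.44,0.4],0],[[0.93,0.44,0.4],0],[[0.93,0.44,0.4],0],[[0.8,0.3,0.4],0]]' | head -2
python3 -c "
from h import *
plan(627,69,150,85.3)
st=sensors.read_state(); im=vision.camera('wrist'); cv2.imwrite('pics/w1.png',im[:,:,::-1])
hsv=cv2.cvtColor(im,cv2.COLOR_RGB2HSV); H,S,V=[hsv[:,:,i] for i in range(3)]
print(rect('wrist',((H<8)|(H>172))&(S>120)&(V>80),.04,st))"
```

```text
time: 2.65
ee_pos: [0.4446, -0.2474, 0.1982]
time: 4.15
ee_pos: [0.6257, 0.0696, 0.1495]
t4.2 at [625.7  69.6 149.5] th 85.3 F [-0.7 -0.3  0.1] w 0.0870 g 0.0 | TURN -0.00 then SHIFT [-0.02  0.05 -0.02]
(array([627.3,  70. ,  23. ,  20.7,  85.2]), array([317.59210526, 229.63157895]))invalid input
```

View pics/w1.png

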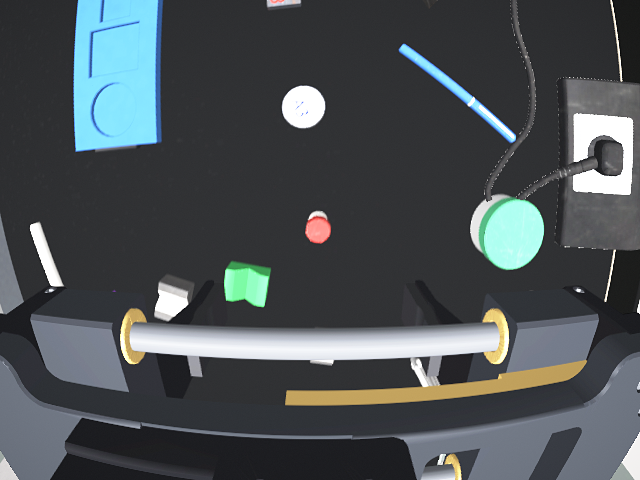

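The wrist view shows the red cap at (318,230), clear of its neighbours, and both views give (627, 70) mm. I'll descend and grasp the cap.

```bash
python3 -m crank '[[[0.02,0.05,0.5],0],[[0,0,0.9],0],[[0,0,0.9],0],[[0,0,0.9],0],[[0,0,0.7],0],[[0,0,0.4],0],[[0,0,0.2],0],[[0,0,0],0]]' 0.5 10 | head -2
python3 -m crank '[[[0,0,0],0],[[0,0,0],0],[[0,0,0],0],[[0,0,0],0],[[0,0,0],0]]' 0 10
python3 -m crank '[[[0,0,-0.5],0],[[0,0,-1],0],[[0,0,-1],0],[[0,0,-0.5],0]]'
python3 - <<'E'
from h import *
c=np.array([447.4,246.3]); a=np.radians(-4.7)
for y in (65,9,-49):print(y,c+y*np.array([-np.sin(a),np.cos(a)]))
p=c+65*np.array([-np.sin(a),np.cos(a)])
plan(*p,110,85.3)
E
```

```text
time: 5.2
ee_pos: [0.6271, 0.069, 0.0155]
time: 5.82
ee_pos: [0.6283, 0.0693, 0.0167]
eef_rot: [0.736, 0.677, 0.001, 0.001]
ft_force: [1.0, -0.3, 8.7]
width: 0.0041
grip_force: 10.5
time: 6.32
ee_pos: [0.6275, 0.0693, 0.1075]
eef_rot: [0.736, 0.677, 0.001, 0.001]
ft_force: [1.1, -0.1, -0.8]
width: 0.0007
grip_force: 0.0
65 [452.72600306 311.08143014]
9 [448.13744658 255.26973648]
-49 [443.38501308 197.46476805]
t6.3 at [627.5  69.3 107.5] th 85.3 F [ 1.1 -0.1 -0.8] w 0.0007 g 0.0 | TURN -0.01 then SHIFT [ 7.55 -6.47 -0.08]
```

The grasp missed: width reached 0. I'll look at what happened.

```bash
python3 -m crank '[[[0,0,-1],0],[[0,0,-0.5],0],[[0,0,0],0]]' 0.5 | head -2
python3 - <<'E'
from h import *
st=sensors.read_state(); w=vision.camera('wrist'); s=vision.camera('side')
a=cv2.resize(w[100:330,200:440],None,fx=1.65,fy=1.65); b=cv2.resize(s[180:270,310:420],None,fx=3.6,fy=3.6,interpolation=cv2.INTER_CUBIC)
h=max(a.shape[0],b.shape[0]); P=lambda q:np.pad(q,((0,h-q.shape[0]),(0,0),(0,0)))
cv2.imwrite('pics/w2.png',np.hstack([P(a),P(b)])[:,:,::-1])
hsv=cv2.cvtColor(w,cv2.COLOR_RGB2HSV); H,S,V=[hsv[:,:,i] for i in range(3)]
m=((H<8)|(H>172))&(S>120)&(V>80)
for z in (.04,.01): print(rect('wrist',m,z,st,near=(318,230)))
E
```

```text
time: 6.7
ee_pos: [0.6273, 0.0692, 0.1509]
(array([628.5,  75.7,  20.7,  10.2,  -9.6]), array([315.53125, 221.5625 ]))
(array([628. ,  68.5,  22.8,  11.3,  -9.6]), array([315.53125, 221.5625 ]))
```

View pics/w2.png

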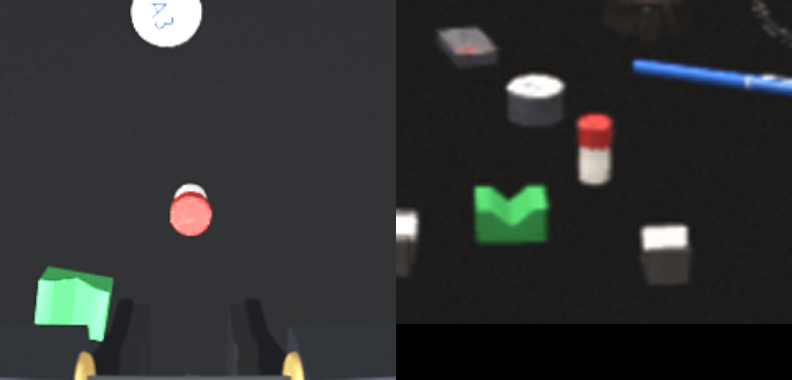

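Run:
```python
from h import *
st=sensors.read_state(); 
for n in('wrist','top','side'):
    im=vision.camera(n)
    hsv=cv2.cvtColor(im,cv2.COLOR_RGB2HSV); H,S,V=[hsv[:,:,i] for i in range(3)]
    m=((H<10)|(H>170))&(S>80)&(V>60)
    near={'wrist':(318,225),'top':(277,202),'side':(365,217)}[n]
    rr,c=rect(n,m,.04,st if n=='wrist' else None,near=near); print(n,rr,c)
    o,d=rays(n,c,st if n=='wrist' else None); print(o,d/np.linalg.norm(d), plane(n,c,.032,st))
    if n=='wrist': cv2.imwrite('pics/x.png',im[:,:,::-1])
```

```text
wrist [627.2  69.4  23.   20.6  85.2] [316.41558442 229.32467532]
[0.63235734 0.14678896 0.33576551] [[-0.01712586 -0.25233563 -0.96748821]] [[0.62698028 0.0675623  0.032     ]]
top [603.8 267.1  11.6   7.6   0.9] [172.13333333 216.2       ]
[ 0.40593834 -0.0166043   1.00393525] [[ 0.19290594  0.27678708 -0.94136933]] [[0.60510786 0.26916996 0.032     ]]
side [622.7  52.5  54.4  22.1  70.2] [365.      215.96875]
[ 0.1992446  -1.06060524  0.56516854] [[ 0.32526536  0.85516884 -0.40359472]] [[0.62893619 0.069115   0.032     ]]
```

Run:
```python
from h import *
def proj(n,p):
    m=vision.camera_model(n); f=240/np.tan(np.radians(m["vertical_fov"])/2); q=m["camera_from_world"]@np.r_[p,1]; return q[:2]/q[2]*f+[m["cx"],m["cy"]]
print("start tcp",proj("side",[.2586,-.5686,.1977]))
st=sensors.read_state(); u=proj("side",st["ee_pos"]); print(u,proj("side",[.627,.069,.04]), proj("side",[.627,.069,0]))
im=vision.camera("side").copy(); cv2.circle(im,tuple(int(i) for i in u),2,(0,255,0),-1)
cv2.imwrite("pics/s3.png",cv2.resize(im[60:260,260:480],None,fx=3,fy=3,interpolation=cv2.INTER_CUBIC)[:,:,::-1])
```

```text
start tcp [242.79104669 353.53855715]
[365.26229062 165.86769934] [364.28492856 212.78416362] [363.84704771 229.15958305]
```

View pics/s3.png

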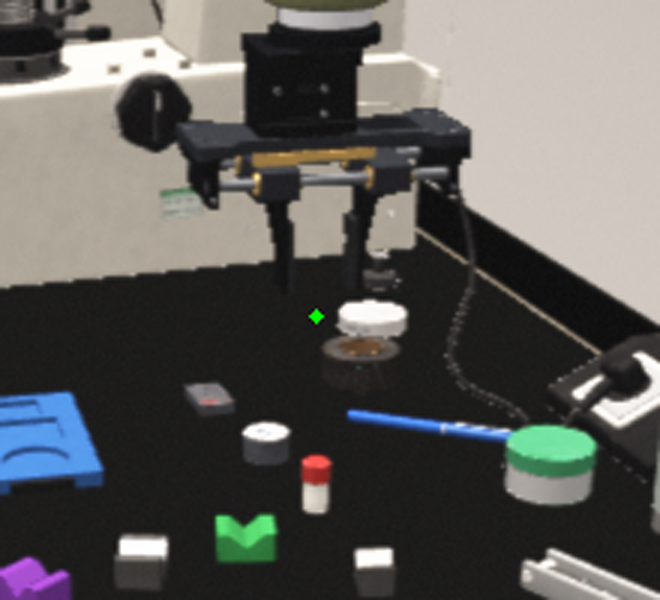

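The tips look about 20 mm above the reported TCP (tips at crop row 291, projected TCP at row 316). I'll check with brightening whether a black-on-black tip is hidden.

Run:
```python
from h import *
im=vision.camera("side")
a=np.clip(im[125:185,335:400].astype(float)*4,0,255).astype(np.uint8)
cv2.imwrite("pics/s4.png",cv2.resize(a,None,fx=9,fy=9,interpolation=cv2.INTER_NEAREST)[:,:,::-1])
```

```text
(no output)
```

View pics/s4.png

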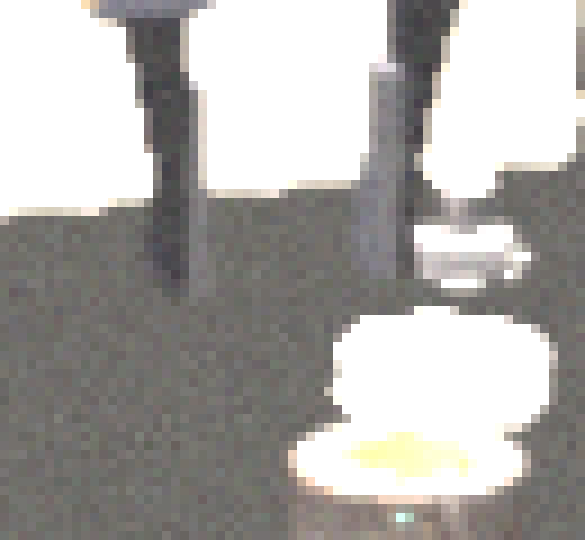

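The tips sit about 21 mm short of the stated TCP, so the first try closed on top of the cap. The vial is still standing at (627, 69.5). I'll go about 15 mm lower, with the tips at about z = 23 mm, and retry.

```bash
python3 -m crank '[[[0,0,0.5],0],[[0,0,0.9],0],[[0,0,0.9],0],[[0,0,0.9],0],[[0,0,0.9],0],[[0,0,0.5],0],[[0,0,0.35],0],[[0,0,0],0]]' 0.5 10 | head -2
python3 -m crank '[[[0,0,0],0],[[0,0,0],0],[[0,0,0],0],[[0,0,0],0],[[0,0,0],0]]' 0 10
```

```text
time: 8.05
ee_pos: [0.6267, 0.0691, 0.0014]
time: 8.68
ee_pos: [0.6272, 0.0691, 0.0022]
eef_rot: [0.736, 0.677, 0.0, 0.0]
ft_force: [-0.4, -0.4, 3.6]
width: 0.0206
grip_force: 10.0
```

```bash
python3 -m crank '[[[0,0,-0.3],0],[[0,0,-0.8],0],[[0,0,-1],0],[[0,0,-1],0],[[0.5,-0.4,-0.5],0],[[1,-0.85,0],0],[[1,-0.85,0],0],[[1,-0.85,0],0],[[1,-0.85,0],0],[[1,-0.85,0],0],[[0.5,-0.4,0],0],[[0,0,0],0]]'
python3 - <<'E'
from h import *
plan(452.7,311,110,85.3)
st=sensors.read_state(); im=vision.camera('wrist'); cv2.imwrite('pics/w5.png',im[:,:,::-1])
hsv=cv2.cvtColor(im,cv2.COLOR_RGB2HSV); H,S,V=[hsv[:,:,i] for i in range(3)]
print(rect('wrist',(H>95)&(H<125)&(S>100)&(V>60),.012,st))
E
```

```text
time: 10.18
ee_pos: [0.4899, 0.262, 0.1098]
eef_rot: [0.735, 0.678, -0.0, 0.0]
ft_force: [1.0, -0.9, 0.5]
width: 0.0203
grip_force: 10.0
t10.2 at [489.9 262.  109.8] th 85.4 F [ 1.  -0.9  0.5] w 0.0203 g 10.0 | TURN 0.01 then SHIFT [ 1.53 -1.37 -0.01]
(array([447.7, 263.1, 136.8,  95.4,  85. ]), array([263.74331551, 226.94652406]))
```

View pics/w5.png

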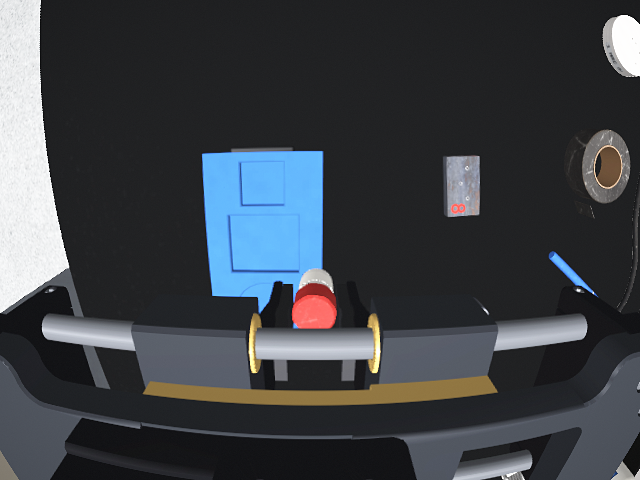

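The view shows the vial gripped upright at (315,305). The square pocket spans (240–285, 161–205) and the rectangular pocket (228–299, 214–271). I'll turn these into world positions.

Run:
```python
from h import *
st=sensors.read_state()
c=plane('wrist',[(203,153),(323,151)],.012,st)*1000;print(c.round(1))
q=plane('wrist',[(240,161),(284,161),(285,205),(241,205)],.012,st)*1000; print("sq",q.mean(0),np.ptp(q,axis=0))
q=plane('wrist',[(228,215),(298,214),(299,271),(231,271)],.012,st)*1000; print("rect",q.mean(0),np.ptp(q,axis=0))
c=np.array([447.4,246.3]); a=np.radians(-4.9)
for y in (60,11,-49):print(y,c+y*np.array([-np.sin(a),np.cos(a)]))
```

```text
[[409.  333.5  12. ]
 [502.1 325.1  12. ]]
sq [453.42047336 304.6750569   12.        ] [37.36259989 37.81618756  0.        ]
rect [448.71390861 256.19710169  12.        ] [60.48590628 51.78526634  0.        ]
60 [452.52501539 306.08071777]
11 [448.33958615 257.25979826]
-49 [443.21457077 197.47908049]
```

The tray centre is about (447.9, 245.4), yaw -4.9°. I'll place the vial at (453.4, 309), slightly toward the outer wall of its pocket.

```bash
python3 -m crank '[[[0.7,-0.65,0],0],[[0.75,-0.65,0],0],[[0,0,0.5],0],[[0,0,1],0],[[0,0,1],0],[[0,0,0.3],0],[[0,0,0],0]]' | head -2
python3 -c "
from h import *
plan(453.4,309,9,85.3)"
```

```text
time: 11.1
ee_pos: [0.4561, 0.3066, 0.0255]
t11.1 at [456.1 306.6  25.5] th 85.2 F [ 0.5  0.7 -0.4] w 0.0203 g 10.0 | TURN -0.02 then SHIFT [ 0.07 -0.1   0.55]
```

```bash
python3 -m crank '[[[0.07,-0.1,0],0],[[0,0,0.3],0],[[0,0,0.15],0],[[0,0,0.08],0],[[0,0,0],0],[[0,0,0],0]]'
```

```text
time: 11.85
ee_pos: [0.4528, 0.31, 0.0101]
eef_rot: [0.736, 0.677, 0.0, 0.0]
ft_force: [-0.2, -0.3, -0.2]
width: 0.0204
grip_force: 10.0
```

```bash
python3 -m crank '[[[0,0,0.04],0],[[0,0,0.03],0],[[0,0,0],0]]' | sed -n 2,4p;  python3 -m crank '[[[0,0,0.03],0],[[0,0,0],0]]'| sed -n 2,4p
```

```text
ee_pos: [0.453, 0.31, 0.0081]
eef_rot: [0.736, 0.677, 0.0, 0.0]
ft_force: [-0.3, -0.5, 2.5]
ee_pos: [0.4536, 0.3101, 0.0077]
eef_rot: [0.736, 0.677, 0.001, 0.0]
ft_force: [0.5, -1.3, 7.0]
```

Contact came at the expected height. I'll release slightly, rise, and turn toward the anvil's angle (θ about 158) while travelling up.

```bash
python3 -m crank '[[[0,0,-0.03],0],[[0,0,0],0],[[0,0,0],0]]' 0.45 | sed -n 5p
python3 -m crank '[[[0,0,-0.5],0],[[0,0,-1],0],[[0,0,-1],0],[[0,0,-1],-1],[[0,0,-0.2],-1],[[0,0,0],-1],[[0,0,0],-1],[[0,0,0],-1],[[0,0,0],-1],[[0,0,0],-1],[[0,0,0],-1],[[0,0,0],-1]]' 0.8 | head -2
python3 - <<'E'
from h import *
plan(476,2.6,120,158.2)
im=vision.camera('top'); hsv=cv2.cvtColor(im,cv2.COLOR_RGB2HSV); H,S,V=[hsv[:,:,i] for i in range(3)]
print(rect('top',((H<8)|(H>172))&(S>120)&(V>80),.046,near=(150,290)))
cv2.imwrite('pics/t6.png',cv2.resize(im[255:345,120:260],None,fx=4,fy=4,interpolation=cv2.INTER_CUBIC)[:,:,::-1])
E
```

```text
width: 0.0375
time: 14.35
ee_pos: [0.4528, 0.31, 0.1198]
t14.3 at [452.8 310.  119.8] th 157.5 F [ 0.5 -0.3  0.8] w 0.0699 g 0.0 | TURN -0.08 then SHIFT [-4.52 -9.23 -0.01]
(array([ 406.7, -253.1,  117.7,    7.7,   79.4]), array([455.68115942, 313.78985507]))
```

View pics/t6.png

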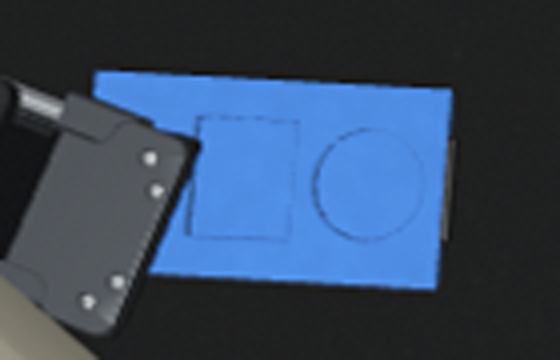

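The gripper hides the vial here, so I'll check it later. Moving to the anvil.

```bash
python3 -m crank '[[[-0.45,-0.92,0],-0.08],[[-0.45,-0.92,0],0],[[-0.45,-0.92,0],0],[[-0.45,-0.92,0],0],[[-0.45,-0.92,0],0],[[-0.45,-0.92,0],0],[[-0.45,-0.92,0],0],[[-0.45,-0.92,0],0],[[-0.45,-0.92,0],0],[[-0.45,-0.92,0],0],[[0,0,0],0]]' 0.75| head -2
python3 - <<'E'
from h import *
plan(476,2.6,120,158.2)
im=vision.camera('top'); hsv=cv2.cvtColor(im,cv2.COLOR_RGB2HSV); H,S,V=[hsv[:,:,i] for i in range(3)]
print(rect('top',((H<8)|(H>172))&(S>120)&(V>80),.046,near=(150,290)))
st=sensors.read_state(); w=vision.camera('wrist')
cv2.imwrite('pics/w7.png',w[:,:,::-1])
E
```

```text
time: 15.78
ee_pos: [0.4738, 0.0011, 0.1194]
t15.8 at [473.8   1.1 119.4] th 157.6 F [-0.4  0.5 -0.6] w 0.0651 g 0.0 | TURN -0.08 then SHIFT [-0.05  0.07 -0.02]
(array([453.4, 307. ,  20.9,  19.2,  64. ]), array([147.90322581, 296.58064516]))
```

View pics/w7.png

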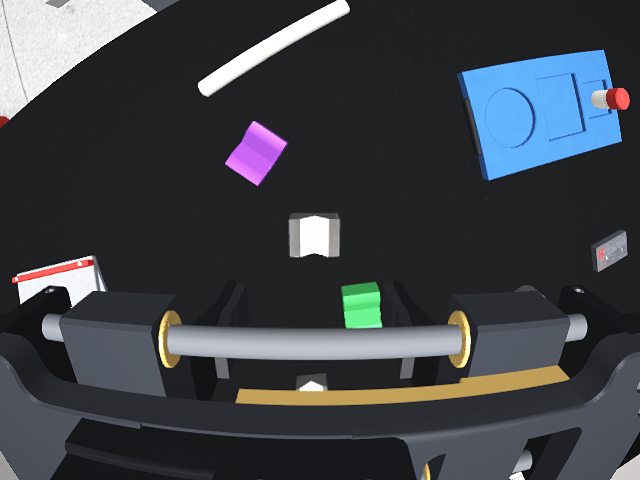

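The vial stands in its pocket at (453, 307). The anvil appears at (315,235), well aligned between the fingers, with the green block (361,305) clear of their path. I'll measure the anvil once more.

Run:
```python
from h import *
st=sensors.read_state(); w=cv2.imread('pics/w7.png'); V=w.max(2)
rr,c=rect('wrist',V>70,.022,st,near=(315,235)); print(rr,c)
m=plane('wrist',[(290,213),(340,213),(340,256),(289,257)],.022,st)*1000; print(m.round(1), m.mean(0))
plan(476,2.6,-10,158.2)
```

```text
[473.3   2.7  40.3  36.2  68.8] [313.98314607 235.02808989]
[[449.3  -7.4  22. ]
 [464.1  28.7  22. ]
 [497.2  15.9  22. ]
 [482.4 -22.5  22. ]] [473.23780263   3.66773581  22.        ]
t15.9 at [473.7   3.8 119.4] th 157.8 F [0.4 1.  0.7] w 0.0653 g 0.0 | TURN -0.05 then SHIFT [-0.09 -0.01  4.31]
```

```bash
python3 -m crank '[[[-0.03,0.05,0.5],-0.08],[[0,0,1],0],[[0,0,1],0],[[0,0,1],0],[[0,0,0.6],0],[[0,0,0.28],0],[[0,0,0],0]]' 0.75 25| sed -n 2,4p
python3 -m crank '[[[0,0,0],0],[[0,0,0],0],[[0,0,0],0],[[0,0,0],0]]' 0 25
python3 -m crank '[[[0,0,-0.3],0],[[0,0,-0.7],0],[[0,0,-1],0],[[0,0,-1],-1],[[0,0,0],-1],[[0,0,0],-0.1]]'
python3 -c "
from h import *
plan(448.2,254.8,80,175.1)"
```

```text
ee_pos: [0.4751, 0.0048, -0.0126]
eef_rot: [0.186, 0.983, 0.0, -0.0]
ft_force: [-0.4, -0.3, 1.3]
time: 17.25
ee_pos: [0.4752, 0.004, -0.0122]
eef_rot: [0.186, 0.982, -0.0, 0.0]
ft_force: [-1.1, -2.2, 4.8]
width: 0.0401
grip_force: 25.0
time: 18.0
ee_pos: [0.4749, 0.0044, 0.0777]
eef_rot: [0.041, 0.999, -0.0, 0.0]
ft_force: [0.0, -0.1, -2.4]
width: 0.0396
grip_force: 25.0
t18.0 at [474.9   4.4  77.7] th 175.3 F [ 0.  -0.1 -2.4] w 0.0396 g 25.0 | TURN 0.03 then SHIFT [ 1.6   8.24 -0.08]
```

```bash
python3 -m crank '[[[0.2,1,0],0],[[0.2,1,0],0],[[0.2,1,0],0],[[0.2,1,0],0],[[0.2,1,0],0],[[0.2,1,0],0],[[0.2,1,0],0],[[0.15,0.9,0],0],[[0.05,0.4,0],0],[[0,0,0],0]]' | sed -n 2p
python3 - <<'E'
from h import *
plan(448.6,256.2,-4,175.1)
st=sensors.read_state(); w=vision.camera('wrist'); cv2.imwrite('pics/w8.png',w[:,:,::-1])
E
```

```text
ee_pos: [0.447, 0.2568, 0.0772]
t19.2 at [447.  256.8  77.2] th 175.3 F [-0.3 -1.1 -2.6] w 0.0398 g 25.0 | TURN 0.03 then SHIFT [-0.05 -0.01  2.71]
```

View pics/w8.png

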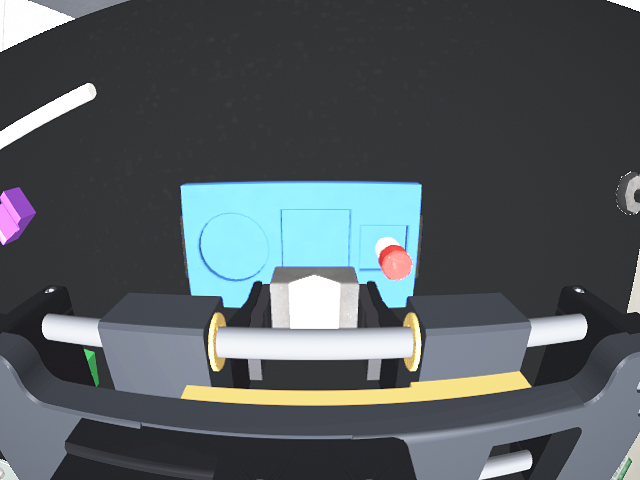

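The anvil is held level and lined up with the rectangular pocket: anvil columns 271–358, pocket columns 281–350. I'll lower it.

```bash
python3 -m crank '[[[-0.05,0.02,0.7],0],[[0,0,1],0],[[0,0,0.7],0],[[0,0,0.27],0],[[0,0,0],0]]' | sed -n 2,4p
python3 -m crank '[[[0,0,0.04],0],[[0,0,0.04],0],[[0,0,0],0]]' | sed -n 2,4p
python3 -c "
from h import *
plan(448.6,256.8,-6.2,175.1)"
```

```text
ee_pos: [0.4488, 0.2569, -0.003]
eef_rot: [0.041, 0.999, -0.0, -0.0]
ft_force: [1.3, 0.2, -2.2]
ee_pos: [0.4492, 0.257, -0.0048]
eef_rot: [0.041, 0.999, 0.0, 0.0]
ft_force: [0.7, 0.0, -2.6]
t20.3 at [449.2 257.   -4.8] th 175.3 F [ 0.7  0.  -2.6] w 0.0397 g 25.0 | TURN 0.03 then SHIFT [ 0.02 -0.01  0.05]
```

```bash
python3 -m crank '[[[0,0,0.03],0],[[0,0,0.02],0],[[0,0,0],0]]' | sed -n 2,4p
python3 -m crank '[[[0,0,0],0],[[0,0,0],0]]' 0.53 | sed -n 4,6p
python3 -m crank '[[[0,0,-0.4],0],[[0,0,-0.8],0],[[0,0,-1],0],[[0,0,-1],1],[[0,0,-0.5],1],[[0,0,0],1]]' 0.75 | sed -n 2,5p
python3 -c "
from h import *
plan(625,173,115,85.1)"
```

```text
ee_pos: [0.4491, 0.257, -0.0062]
eef_rot: [0.041, 0.999, -0.0, 0.0]
ft_force: [-2.8, -1.8, 6.2]
ft_force: [0.0, 0.6, -1.0]
width: 0.0453
grip_force: 0.0
ee_pos: [0.4497, 0.2577, 0.1065]
eef_rot: [0.25, 0.968, 0.001, 0.001]
ft_force: [-0.3, -0.1, 0.1]
width: 0.0652
t21.7 at [449.7 257.7 106.5] th 151.1 F [-0.3 -0.1  0.1] w 0.0652 g 0.0 | TURN 8.25 then SHIFT [-2.31  6.06 -0.28]
```

```bash
python3 -m crank '[[[0,0,0],1],[[0,0,0],1],[[0,0,0],1],[[0,0,0],1],[[0,0,0],1],[[0,0,0],1],[[0,0,0],1],[[0,0,0],1],[[0,0,0],0.25]]' | sed -n 2p
python3 -m crank '[[[-0.33,0.87,0],0],[[-0.33,0.87,0],0],[[-0.33,0.87,0],0],[[-0.33,0.87,0],0],[[-0.33,0.87,0],0],[[-0.33,0.87,0],0],[[-0.33,0.87,0],0],[[0,0,0],0]]' | sed -n 2p
python3 - <<'E'
from h import *
st=sensors.read_state(); w=vision.camera('wrist'); cv2.imwrite('pics/w9.png',w[:,:,::-1])
hsv=cv2.cvtColor(w,cv2.COLOR_RGB2HSV); S,V=hsv[:,:,1],hsv[:,:,2]
print(rect('wrist',(S<70)&(V>150),.022,st,near=(315,230)))
t=vision.camera('top'); cv2.imwrite('pics/t9.png',cv2.resize(t[255:345,120:260],None,fx=5,fy=5,interpolation=cv2.INTER_CUBIC)[:,:,::-1])
plan(625,173,-12,85.1)
E
```

```text
ee_pos: [0.449, 0.2573, 0.1051]
ee_pos: [0.6268, 0.1714, 0.1042]
(array([623. , 171.3,  35.6,  35.4,  -4.8]), array([310.78625954, 239.17557252]))
t23.9 at [624.9 173.6 104.5] th 85.4 F [-0.5  1.1 -0.5] w 0.0653 g 0.0 | TURN 0.04 then SHIFT [-0.02  0.    3.88]
```

View pics/t9.png

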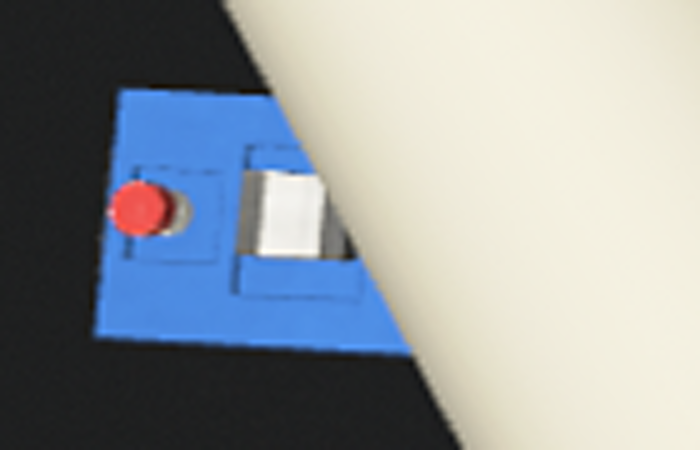

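The vial and anvil are both sitting in their pockets. The round piece is at (624, 172) in both views, with the right diameter. I'll descend and grasp it.

```bash
python3 -m crank '[[[-0.05,-0.02,0.6],0],[[0,0,1],0],[[0,0,1],0],[[0,0,0.7],0],[[0,0,0.4],0],[[0,0,0.18],0],[[0,0,0],0]]' 0.7 25| sed -n 2,4p
python3 -m crank '[[[0,0,0],0],[[0,0,0],0],[[0,0,0],0],[[0,0,0],0]]' 0 25
python3 -m crank '[[[0,0,-0.3],0],[[0,0,-0.7],0],[[0,0,-1],0],[[0,0,-1],0],[[0,0,-0.2],0]]'
python3 -c "
from h import *
plan(443.7,196.6,80,85.1)"
```

```text
ee_pos: [0.6249, 0.1717, -0.0116]
eef_rot: [0.735, 0.678, 0.0, 0.0]
ft_force: [0.1, -0.7, 0.2]
time: 25.28
ee_pos: [0.6248, 0.1716, -0.0117]
eef_rot: [0.735, 0.678, 0.0, 0.0]
ft_force: [-0.3, 0.3, 1.0]
width: 0.035
grip_force: 25.0
time: 25.9
ee_pos: [0.6261, 0.1723, 0.0874]
eef_rot: [0.735, 0.678, 0.002, 0.001]
ft_force: [0.1, -1.1, -2.7]
width: 0.0355
grip_force: 25.0
t25.9 at [626.1 172.3  87.4] th 85.3 F [ 0.1 -1.1 -2.7] w 0.0355 g 25.0 | TURN 0.03 then SHIFT [ 0.29 -6.13  0.25]
```

```bash
python3 -m crank '[[[0.05,-0.9,0],0],[[0.05,-0.9,0],0],[[0.05,-0.9,0],0],[[0.05,-0.9,0],0],[[0.05,-0.9,0],0],[[0.04,-0.9,0],0],[[0,-0.7,0],0],[[0,0,0],0]]' | sed -n 2p
python3 - <<'E'
from h import *
plan(443.7,196.6,-4,85.1)
st=sensors.read_state(); w=vision.camera('wrist'); cv2.imwrite('pics/w10.png',w[:,:,::-1])
t=vision.camera('top'); cv2.imwrite('pics/t10.png',cv2.resize(t[255:345,120:260],None,fx=5,fy=5,interpolation=cv2.INTER_CUBIC)[:,:,::-1])
E
```

```text
ee_pos: [0.4416, 0.195, 0.0838]
t26.9 at [441.6 195.   83.8] th 85.4 F [ 1.2 -0.2 -2.1] w 0.0351 g 25.0 | TURN 0.04 then SHIFT [0.06 0.06 2.93]
```

```bash
python3 -m crank '[[[0.05,0.05,0.7],0],[[0,0,1],0],[[0,0,0.9],0],[[0,0,0.3],0],[[0,0,0],0]]' | sed -n 2,4p
python3 -m crank '[[[0,0,0.04],0],[[0,0,0.02],0],[[0,0,0],0]]' | sed -n 2,4p
```

```text
ee_pos: [0.4448, 0.1966, -0.0031]
eef_rot: [0.735, 0.678, -0.0, -0.0]
ft_force: [-0.2, -0.5, -1.4]
ee_pos: [0.445, 0.1965, -0.0043]
eef_rot: [0.735, 0.678, 0.0, 0.0]
ft_force: [-0.3, 0.8, -1.7]
```

Below rim level with no contact, so it is in the pocket. I'll set it down and let go.

```bash
python3 -m crank '[[[0,0,0.03],0],[[0,0,0.02],0],[[0,0,0],0]]' | sed -n 2,4p
python3 -m crank '[[[0,0,0],0],[[0,0,0],0],[[0,0,0],0]]' 0.6 | sed -n 4,6p
python3 -m crank '[[[0,0,-0.4],0],[[0,0,-0.8],0],[[0,0,-1],0],[[0,0,-1],1],[[0,0,-0.5],1],[[0,0,0],1],[[0,0,0],1],[[0,0,0],1],[[0,0,0],1],[[0,0,0],1],[[0,0,0],1],[[0,0,0],0.5]]' 1 | sed -n 2,5p
python3 -c "
from h import *
plan(643,-189,120,17.1)"
```

```text
ee_pos: [0.4448, 0.1965, -0.0058]
eef_rot: [0.735, 0.678, -0.0, 0.0]
ft_force: [-2.5, -0.8, 5.0]
ft_force: [-0.0, -0.8, -0.4]
width: 0.0511
grip_force: 0.0
ee_pos: [0.4447, 0.1968, 0.1056]
eef_rot: [0.989, 0.149, 0.0, -0.0]
ft_force: [-1.1, -0.3, -0.2]
width: 0.0872
t30.2 at [444.7 196.8 105.6] th 17.2 F [-1.1 -0.3 -0.2] w 0.0872 g 0.0 | TURN 0.01 then SHIFT [ 2.54 14.24 -0.48]
```

```bash
python3 -m crank '[[[0.17,0.95,0],0],[[0.17,0.95,0],0],[[0.17,0.95,0],0],[[0.17,0.95,0],0],[[0.17,0.95,0],0],[[0.17,0.95,0],0],[[0.17,0.95,0],0],[[0.17,0.95,0],0],[[0.17,0.95,0],0],[[0.17,0.95,0],0],[[0.17,0.95,0],0],[[0.17,0.95,-0.1],0]]' | sed -n 2p
python3 -m crank '[[[0.17,0.95,-0.1],0],[[0.17,0.95,-0.1],0],[[0.16,0.94,-0.1],0],[[0,0,0],0]]' | sed -n 2p
python3 - <<'E'
from h import *
st=sensors.read_state(); w=vision.camera('wrist')
t=vision.camera('top')
hsv=cv2.cvtColor(w,cv2.COLOR_RGB2HSV); S,V=hsv[:,:,1],hsv[:,:,2]
print(rect('wrist',(S<70)&(V>120),.012,st,near=(315,230)))
a=w[:330]; b=cv2.resize(t[255:345,120:260],None,fx=3,fy=3,interpolation=cv2.INTER_CUBIC)
cv2.imwrite('pics/w11.png',np.vstack([a,np.pad(b,((0,0),(0,220),(0,0)))])[:600,:,::-1])
plan(643,-189,-16,17.1)
E
```

```text
ee_pos: [0.6053, -0.1123, 0.1085]
ee_pos: [0.6449, -0.1911, 0.1174]
(array([ 643.5, -190.1,   58.5,   25.4,  -72.9]), array([312.2974359 , 232.07179487]))
t32.4 at [ 644.6 -187.8  117.1] th 17.3 F [ 0.5  0.7 -0.2] w 0.0873 g 0.0 | TURN 0.03 then SHIFT [-0.06  0.02  4.44]
```

View pics/w11.png

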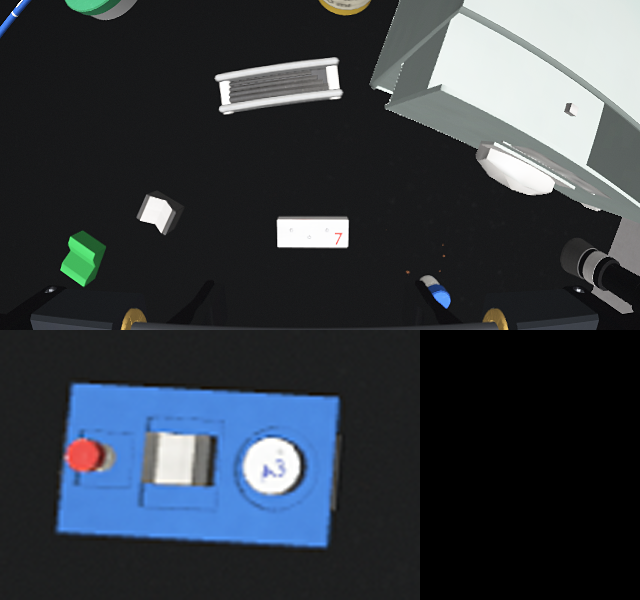

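All three tray parts are seated. The bar is at (312,232), world (643.4, -189.5), 58.5 mm long and aligned with the fingers. I'll grasp it by its ends so that it can pivot onto the slope.

```bash
python3 -m crank '[[[-0.05,0.04,0.6],0],[[0,0,1],0],[[0,0,1],0],[[0,0,1],0],[[0,0,0.6],0],[[0,0,0.24],0],[[0,0,0],0]]' 1 15| sed -n 2,4p
python3 -m crank '[[[0,0,0],0],[[0,0,0],0],[[0,0,0],0],[[0,0,0],0]]' 0 15
python3 -m crank '[[[0,0,-0.3],0],[[0,0,-0.7],0],[[0,0,-1],0],[[0,0,-1],1],[[0,0,-1],1],[[0,0,-0.3],1],[[0,0,0],0.5]]'
python3 - <<'E'
from h import *
im=vision.camera('top'); hsv=cv2.cvtColor(im,cv2.COLOR_RGB2HSV); H,S,V=[hsv[:,:,i] for i in range(3)]
print(rect('top',((H<8)|(H>172))&(S>100)&(V>70),.022,near=(455,314)))
plan(430,-264,100,-10.7)
E
```

```text
ee_pos: [0.6437, -0.19, -0.0163]
eef_rot: [0.989, 0.151, 0.0, -0.0]
ft_force: [0.2, -0.5, 0.2]
time: 33.72
ee_pos: [0.6437, -0.1903, -0.0161]
eef_rot: [0.989, 0.151, 0.0, 0.0]
ft_force: [-0.4, -0.1, 1.8]
width: 0.0572
grip_force: 15.0
time: 34.6
ee_pos: [0.6446, -0.1902, 0.1157]
eef_rot: [0.996, -0.095, 0.002, 0.0]
ft_force: [-0.2, 0.2, -1.9]
width: 0.0576
grip_force: 15.0
(array([ 414.6, -218.4,   38.3,    8. ,   79.1]), array([432.82608696, 309.91304348]))
t34.6 at [ 644.2 -190.1  115. ] th -11.0 F [-0.3  0.7 -1.3] w 0.0575 g 15.0 | TURN -0.04 then SHIFT [-6.56  3.75  0.5 ]
```

The bar is held. I work out the cleat's inner face foot at about (413.4, -260.2), yaw -10.6°. I'll carry the bar to about 8 mm uphill of its final place.

```bash
python3 -m crank '[[[-0.9,0.5,0],0],[[-0.9,0.5,0],0],[[-0.9,0.5,0],0],[[-0.9,0.5,0],0],[[-0.9,0.5,0],0],[[-0.9,0.5,0],0],[[-0.9,0.5,0.3],0],[[-0.25,0.2,0.5],0],[[0,0,0.6],0],[[0,0,0],0]]' | sed -n 2p
python3 - <<'E'
from h import *
plan(430.1,-263.4,14,-10.6)
s=vision.camera('side'); cv2.imwrite('pics/s12.png',cv2.resize(s[220:400,250:430],None,fx=3.3,fy=3.3,interpolation=cv2.INTER_CUBIC)[:,:,::-1])
E
```

```text
ee_pos: [0.4296, -0.2621, 0.0697]
t35.9 at [ 429.6 -262.1   69.7] th -10.6 F [-0.1 -0.1 -1.6] w 0.0573 g 15.0 | TURN 0.00 then SHIFT [0.02 0.04 1.86]
```

View pics/s12.png

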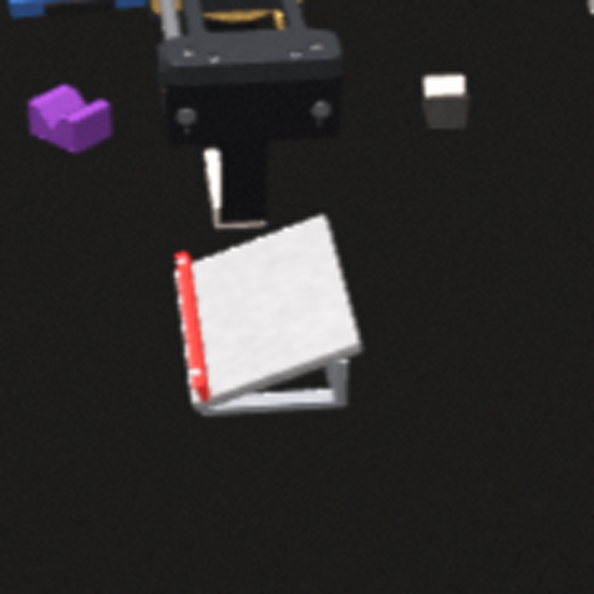

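The view shows the bar held level above the rest, with the cleat at crop (193,325) downhill of it. I'll lower step by step.

```bash
python3 -m crank '[[[0.02,0.03,0.6],0],[[0,0,0.8],0],[[0,0,0.4],0],[[0,0,0.1],0],[[0,0,0],0]]' - 8 | sed -n 2,6p
python3 -m crank '[[[0,0,0.07],0],[[0,0,0.07],0],[[0,0,0],0]]' | sed -n 2,6p
python3 -m crank '[[[0,0,0.06],0],[[0,0,0],0]]' | sed -n 2,6p
```

```text
ee_pos: [0.4307, -0.264, 0.0139]
eef_rot: [0.996, -0.093, 0.0, 0.0]
ft_force: [0.2, -0.6, -1.7]
width: 0.0579
grip_force: 8.0
ee_pos: [0.4305, -0.2641, 0.0097]
eef_rot: [0.996, -0.093, 0.0, 0.0]
ft_force: [-1.3, 0.8, 2.4]
width: 0.0579
grip_force: 8.0
ee_pos: [0.4302, -0.264, 0.0076]
eef_rot: [0.996, -0.093, -0.0, 0.0]
ft_force: [-2.7, -0.3, 3.4]
width: 0.0579
grip_force: 8.0
```

Contact came at the predicted height and the bar is pivoting at low force. A little further down.

```bash
python3 -m crank '[[[0,0,0.04],0],[[0,0,0],0]]' | sed -n 2,4p
python3 -m crank '[[[0,0,0.03],0],[[0,0,0],0]]' | sed -n 2,4p
python3 - <<'E'
from h import *
s=vision.camera('side'); cv2.imwrite('pics/s13.png',cv2.resize(s[260:360,280:380],None,fx=5,fy=5,interpolation=cv2.INTER_CUBIC)[:,:,::-1])
E
```

```text
ee_pos: [0.4302, -0.264, 0.0062]
eef_rot: [0.996, -0.093, -0.0, 0.0]
ft_force: [-3.1, -1.2, 3.3]
ee_pos: [0.4303, -0.2641, 0.0055]
eef_rot: [0.996, -0.093, -0.0, 0.0]
ft_force: [-2.9, -1.6, 5.5]
```

View pics/s13.png

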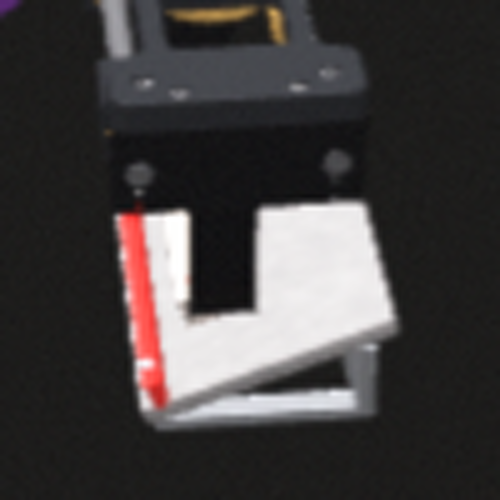

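That was one picture more than the 14 allowed, so I'll use numbers only from here. The bar has pivoted and sits about 8 mm uphill of the cleat. I'll slide it down the slope while holding it.

```bash
python3 -m crank '[[[-0.07,0,0.025],0],[[-0.07,0,0.025],0],[[0,0,0],0]]' | sed -n 2,5p
python3 -m crank '[[[-0.06,0,0.02],0],[[0,0,0],0]]' | sed -n 2,5p
python3 -m crank '[[[-0.05,0,0.015],0],[[0,0,0],0]]' | sed -n 2,5p
```

```text
ee_pos: [0.4268, -0.2631, 0.0042]
eef_rot: [0.996, -0.093, 0.001, 0.0]
ft_force: [1.0, -0.1, 4.9]
width: 0.058
ee_pos: [0.4244, -0.2626, 0.0033]
eef_rot: [0.996, -0.093, 0.0, -0.0]
ft_force: [-0.0, -0.3, 3.5]
width: 0.0578
ee_pos: [0.4226, -0.2623, 0.0027]
eef_rot: [0.996, -0.093, -0.0, -0.0]
ft_force: [0.1, 0.1, 3.4]
width: 0.0576
```

```bash
python3 -m crank '[[[-0.04,0,0.015],0],[[0,0,0],0]]' | sed -n 2,4p
python3 -m crank '[[[-0.04,0,0.015],0],[[0,0,0],0]]' | sed -n 2,4p
python3 - <<'E'
from h import *
t=vision.camera('top'); print(sensors.read_state()['time'])
hsv=cv2.cvtColor(t,cv2.COLOR_RGB2HSV); H,S,V=[hsv[:,:,i] for i in range(3)]
red=((H<8)|(H>172))&(S>100)&(V>70)
print(rect('top',red,.022,near=(455,314)))
E
```

```text
ee_pos: [0.4215, -0.2622, 0.0023]
eef_rot: [0.996, -0.093, -0.0, -0.0]
ft_force: [-0.4, 0.2, 2.2]
ee_pos: [0.421, -0.2621, 0.0021]
eef_rot: [0.996, -0.093, 0.0, 0.0]
ft_force: [2.7, -0.7, 1.2]
39.175
(array([ 120.9, -555.2,   30.7,   25.4,   88.6]), array([632.45283019, 472.9245283 ]))
```

The reaction turned to +x and the motion stalled, so the bar is on the cleat. I'll release, rise and back away.

```bash
python3 -m crank '[[[-0.02,0,0],0],[[0,0,0],0]]' | sed -n 2,4p
python3 -m crank '[[[0,0,0],0],[[0,0,0],0],[[0,0,0],0]]' 0.8 | sed -n 3,6p
python3 -m crank '[[[0,0,-0.4],0],[[0,0,-0.8],0],[[0,0,-1],0],[[0,0,-1],0],[[0.8,0,-0.3],0],[[1,0,0],0],[[1,0,0],0],[[1,0,0],0],[[1,0,0],0],[[1,0,0],0],[[0.8,0,0],0],[[0,0,0],0]]' | sed -n 1,2p
python3 - <<'E'
from h import *
t=vision.camera('top'); s=vision.camera('side'); cv2.imwrite('pics/t14.png',t[:,:,::-1]); cv2.imwrite('pics/s14.png',s[:,:,::-1])
hsv=cv2.cvtColor(t,cv2.COLOR_RGB2HSV); H,S,V=[hsv[:,:,i].astype(int) for i in range(3)]
red=((H<8)|(H>172))&(S>100)&(V>70)
for z in(.0235,): print(rect('top',red,z,near=(455,314)))
# grey level profile across cleat/bar/surface at the rest's middle, along rest x
m=vision.camera_model("top"); f=240/np.tan(np.radians(m["vertical_fov"])/2)
P=lambda p:(lambda q:q[:2]/q[2]*f+[m["cx"],m["cy"]])(m["camera_from_world"]@np.r_[np.array(p)/1000,1])
a=np.radians(-10.6); ex=np.array([np.cos(a),np.sin(a)]); ey=np.array([-np.sin(a),np.cos(a)]); o=np.array([447.8,-266.7])
for yy in (-45,-22,0,22,45):
    print(yy,[tuple(int(v) for v in t[tuple(np.round(P([*(o+x*ex+yy*ey),16+(x+35)*.364])[::-1]).astype(int))]) for x in range(-44,12,4)])
print(np.unique(t[280:305,430:490].max(2)//10,return_counts=True))
E
```

```text
ee_pos: [0.4209, -0.2621, 0.0022]
eef_rot: [0.996, -0.093, 0.001, 0.0]
ft_force: [5.7, -0.7, -0.9]
eef_rot: [0.996, -0.093, -0.0, -0.0]
ft_force: [-1.2, -0.5, -0.1]
width: 0.0689
grip_force: 0.0
time: 41.3
ee_pos: [0.6156, -0.2981, 0.1072]
(array([ 407.1, -258.6,  120.7,    8.6,   79.1]), array([455.37410072, 314.07913669]))
-45 [(252, 124, 122), (255, 103, 96), (184, 158, 162), (199, 206, 213), (206, 212, 219), (205, 211, 218), (202, 208, 215), (201, 207, 215), (201, 208, 215), (204, 210, 217), (207, 213, 220), (203, 209, 217), (204, 211, 217), (206, 213, 219)]
-22 [(252, 123, 122), (252, 179, 174), (247, 218, 215), (248, 240, 238), (244, 138, 131), (247, 249, 249), (251, 252, 251), (143, 142, 139), (203, 209, 217), (204, 210, 217), (201, 207, 214), (203, 209, 216), (203, 210, 217), (202, 209, 216)]
0 [(255, 112, 103), (252, 179, 173), (249, 251, 250), (229, 230, 229), (249, 249, 249), (249, 250, 249), (250, 251, 251), (143, 144, 141), (207, 213, 220), (207, 214, 220), (209, 215, 221), (207, 213, 220), (201, 206, 213), (207, 214, 220)]
22 [(159, 103, 102), (252, 183, 177), (250, 251, 250), (248, 249, 248), (246, 246, 246), (246, 247, 245), (251, 252, 251), (203, 201, 193), (202, 207, 216), (201, 208, 215), (204, 211, 219), (200, 206, 213), (198, 204, 211), (206, 212, 219)]
45 [(151, 117, 119), (255, 119, 113), (205, 204, 210), (202, 209, 217), (204, 211, 218), (201, 207, 215), (198, 205, 212), (200, 205, 212), (207, 214, 220), (194, 200, 206), (200, 206, 213), (199, 205, 212), (195, 201, 208), (202, 209, 216)]
(array([10, 11, 12, 13, 14, 15, 16, 17, 18, 19, 20, 21, 22, 23, 24, 25],
      dtype=uint8), array([  1,   6,   3,   6,  20,   4,  10,   9,   6,  10, 100, 898, 326,
         3,  20,  78]))
```

The bar directly adjoins the red with no grey gap. I'll measure its outline on the tilted top plane, and check it from the side view too.

Run:
```python
from h import *
a=np.radians(-10.6); t=.35; o=np.array([447.8,-266.7,0])/1000
Rz=R.from_euler('z',a).as_matrix(); u=Rz@[np.cos(t),0,np.sin(t)]; v=Rz@[0,1,0]; n=Rz@[-np.sin(t),0,np.cos(t)]
foot=o+Rz@[-.035,0,.016]
for name,near in (('top',(455,305)),('side',(310,300))):
    im=cv2.imread(f'pics/{name[0]}14.png').astype(int); B,G,Rr=im[:,:,0],im[:,:,1],im[:,:,2]
    for lab,m,h in (('bar',(Rr>=B-2)&(G>225)&(B>215),.012),('red',(Rr-B>60)&(Rr>100),.008)):
        c,_=cv2.findContours(m.astype(np.uint8),cv2.RETR_EXTERNAL,cv2.CHAIN_APPROX_NONE)
        c=min([q for q in c if cv2.contourArea(q)>60],key=lambda q:np.linalg.norm(q[:,0].mean(0)-near))[:,0]
        oo,d=rays(name,c); p0=foot+h*n
        p=oo+d*(((p0-oo)@n)/(d@n))[:,None]
        q=np.c_[(p-foot)@u,(p-foot)@v]*1000
        print(name,lab,c.mean(0).round(0),"up-slope %.1f..%.1f y %.1f..%.1f"%(*np.percentile(q[:,0],[3,97]),*np.percentile(q[:,1],[1,99])),[np.round(i,1) for i in cv2.minAreaRect(q.astype(np.float32))])
im=cv2.imread('pics/t14.png'); hsv=cv2.cvtColor(im,cv2.COLOR_BGR2HSV); H,S,V=[hsv[:,:,i].astype(int) for i in range(3)]
red=((H<8)|(H>172))&(S>120)&(V>80); blue=(H>95)&(H<125)&(S>120)&(V>60); br=(S<60)&(V>110)
for nm,m,z,near in [("redcap",red,.046,(148,296)),("round",br,.028,(209,300)),("anvil",br,.028,(177,300)),("anvilS",br,.022,(345,204)),("bluecap",blue,.04,(473,197)),("darkbar",V>45,.010,(163,214))]: print(nm,*rect("top",m,z,near=near))
```

```text
top bar [457. 307.] up-slope -0.2..22.2 y -27.9..28.6 [array([10.9,  0.1]), array([57.1, 22.8]), np.float64(89.6)]
top red [456. 314.] up-slope -8.1..-0.2 y -60.1..58.5 [array([-4.1, -0.8]), array([119.6,   8.6]), np.float64(89.7)]
side bar [329. 312.] up-slope -1.2..72.7 y -78.0..36.0 [array([ 35.7, -21. ]), array([114.4,  75. ]), np.float64(89.9)]
side red [307. 318.] up-slope -8.2..-0.4 y -75.0..57.1 [array([-4.3, -8.8]), array([134.1,   8.2]), np.float64(89.9)]
redcap [453.4 307.   20.9  19.2  64. ] [147.90322581 296.58064516]
round [444.8 197.1  33.9  33.4  88.5] [210.16981132 299.88679245]
anvil [450.7 256.8  39.   31.6  85.2] [177.62962963 298.12345679]
anvilS [622.6 -58.8  25.7  25.7  74.5] [344.13043478 203.15217391]
bluecap [ 621.8 -302.6   22.5   14.3  -70.8] [472.8        198.36666667]
darkbar [614.1 292.6  52.7  32.1 -89.2] [163.35365854 214.1097561 ]
```

Everything checks out:
- **Bar:** flat on the slope, 0–22 mm up from the cleat face, parallel to it within 0.5°.
- **Tray parts:** all in their pockets.
- **Look-alikes:** small anvil and dark bar where they were. The gripper partly hides the blue cap, hovering about 85 mm above it without contact.

Handing in.

```bash
python3 -c "
from bench import r
print(r.close_job())"
```

```text
the job is handed in; nothing more can be done
None
```

The kit is set out and handed in at about 41 s of the 109 s limit: vial, large V anvil and round piece are in their tray pockets, and the bright bar lies flat against the red cleat. My first grasp closed on top of the red cap, without moving the vial, because the fingertips sit about 21 mm short of the stated TCP, and I viewed 15 pictures where 14 were allowed.

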